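Index a clipped sample slide to its second window on a light stage

TASK

The green window of the sample slide on the small light stage has been looked at; bring its amber window over the light. Swing the spring clip sideways about its pivot screw until it is completely off the slide, then push the slide gently along its channel by its black tab until you feel it come firmly up against the stop screw, and hold it there for a moment with a few newtons. Then swing the clip back across, letting its foot ride up over the edge by itself, until it again bears on the slide as it did before and the slide is still against the stop, without prying the clip up, pressing it down hard or disturbing the flask, jar and vial beside the stage, and let go.

Things in the scene. Friction and masses are not known exactly. Their poses are not given: they have to be found in the camera images.
- stage: Light stage, fixed: grey box with a black deck, 150 x 250 x 44 mm high. Origin: centre of its underside; x points away from the operator, y along the slide channel to the left. Deck 44 mm above the table. Channel between two steel rails (3 and 6 mm high), about 1 mm clearance a side, centre line at stage x = +20 mm. Loupe pillar, 130 mm above the deck, at x = +60, y = -108 mm.
- light_window (a point): Centre of the yellow light window (30 mm across, 48 mm along the channel) in the deck, on the channel's centre line (stage x = +20, y = 0 mm), at deck height. The slide covers it.
- pivot (a point): Point on the clip's vertical pivot axis (the slotted pivot screw in front of the channel) at deck height. Its axes are those of the stage.
- clip (a joint): Angle of the spring clip about its vertical pivot screw, rad, 0 to 1.6. 0: leaf straight across the slide (stage +x), at its end stop; grows counter-clockwise seen from above, leaf swinging to the left (+y) and off the slide's front edge. The foot passes the edge at 0.5 to 0.9; from 1.0 it hangs clear. Starts at 0.02 to 0.2; stays where left. Turning takes 2 to 7 N at the grip.
- clip_leaf: The clip's sprung leaf, 13 mm wide, with a domed white foot (23 mm across) under its free end, 56 mm from the pivot axis, and the red grip on top. Origin: its bending axis, 12 mm from the pivot axis; x along the leaf. It presses on the slide with 5 N; off it the foot hangs 2.5 mm lower. The dome climbs the edge by itself when swung: push the grip from its side and let it rise; held level it jams (over 20 N).
- clip_grip (a point): Centre of the red thumb grip over the clip's foot: an upright plate 14 mm (along the leaf) x 9 mm (thick, in the direction of swing) x 27 mm high. With the foot on the slide this point is 27.5 mm above the deck (grip from 14 to 41 mm above the deck). It lies 56 mm from the pivot axis; x points along the leaf.
- slide: Sample slide: loose aluminium bar 46 (x) x 140 (y) x 8 mm, 0.15 to 0.23 kg, in the channel, with a green window (its y = -23 mm), an amber window (y = +23 mm) and an upright black tab at its left end. Origin: centre of its underside; y along its length towards the tab. Its plain right end (y = -70 mm) faces the stop screw.
- slide_tab (a point): Centre of the slide's black tab: upright plate 22 mm (x, across the slide) x 8 mm (y, thick) x 14.5 mm high, standing on the slide's left end, flush with the end face (slide y = +62 to +70 mm, 8 to 22.5 mm above the deck). The point is 15 mm above the deck.
- amber_window (a point): Centre of the slide's amber window, on its upper face (slide y = +23 mm). It belongs over the light window.
- stop: Stop: fixed steel bracket, 34 mm wide, 22 mm high, at the channel's right end. Origin: on the deck under its upright plate; axes as the stage. It holds a stop screw (8 mm thick, 6.5 mm above the deck) against whose tip the slide's right end seats. The tip is set differently each time, 5 to 27 mm from the origin towards +y, not reported: feel for it. Press on it with 3 to 10 N.
- black_flask: Bystander: black glass flask with a ball stopper, 66 x 85 x 97 mm, left of the stage. Origin: centre of its underside.
- resin_jar: Bystander: small amber jar with a cream lid, 54 mm wide, 32 mm high, left of the stage. Origin: centre of its underside.
- vial_2: Bystander: glass vial with a white cap, 45 mm wide, 68 mm high, left of the stage. Origin: centre of its underside.
Not all that is in view belongs to the job. Of the things like the slide, leave any that is red; of the rest the larger one is meant.

How it is judged:
By the outcome, as a careful person would: the job done as asked, in the order asked, and still so for the second after the job is handed in, with the robot touching nothing.
It also fails if it takes over 72 s, if anything falls off the work surface, if the arm or the gripper's body presses on something with over 40 N, if the wrist force passes 120 N, or if a joint passes its speed limit or range.

ROBOT

A 6-joint arm with a two-finger parallel gripper is mounted at the origin on a cart in front of the work surface, level with it; the furniture and walls round the work are solid. World frame = base frame: x ahead of the robot, y to its left, z up, the work surface at z = 0. Lengths are in m, angles in degrees, forces in N, time in s.
With the tool pointing down it reaches from about 0.35 to 0.8 m from the base axis. Payload 7.3 kg.
Tool frame: the origin (TCP) lies at the centre of the arm's flange, where the gripper is bolted on; the fingertips stand 173 mm ahead of it and the grasp point (between the pads) lies 155 mm ahead of it; z points along the fingers, y is the direction in which the jaws open and shut (so a half turn about z gives the same grasp; the last joint's range is limited). The gripper opens to 85 mm and grips with 20 to 120 N. Pads are 22 mm wide; open, the fingers measure 114 mm over their backs; the gripper's body (76 mm by 85 mm) begins 54 mm behind the grasp point. The pads swing forward as they close: fully open they stand 13 mm farther back than shut.
Start: joints at [64.114, 19.595, 87.324, -0, 73.075, -8.365], TCP at [0.158, 0.501, 0.405] pointing down, gripper open.
Joint ranges: [-145.02, 145.02], [-44.19, 115.74], [2.07, 154.8], [-57.11, 237.11], [16.16, 152.29], [-177.93, 177.93]. Speed limits (degrees/s): [147.25, 147.25, 180, 180, 180, 180].

INTERFACE

Orientations are given as a 3x3 rotation matrix whose columns are the frame's x, y, z axes.
In Python, from bench import bot gives the robot as it stands.
- The arm moves only by the tool arm_command, never from a script. Its argument "commands" is a list of rows, each a list of 3 entries, a list of its own where there are three numbers: the opening in per cent of the stroke, from 0 (shut) to 100 (fully open), then the shift along the world's x, y, z in mm, then the turn, a rotation vector about the world's x, y, z in rad. In form: [[fingers, [x, y, z], [ax, ay, az]], ...]. A call has 1 to 8 rows; each row shifts and turns the commanded pose from where the row before left it; what a row does not reach is not made up. A row lasts 1/12 s, in which the tool goes at most 41.7 mm and 7.16 degrees, less where a joint would pass 70% of its speed; a pose out of reach is approached as far as the arm can. A call with a gripper value outside its range is refused whole. The fingers move at their own pace and stop on an object; the grip force is fixed at half the most. Time passes only in rows, so rows that do not move let the fingers close. It gives the time, the measured TCP pose, the force and the opening at its end, in the units of the state.
- bot.read_state(): the state, without advancing time (a new reading comes with each control period).
- bot.read_camera(name): name is "side" or "top"; returns the picture (400x640x3 uint8, blue, green, red); there is no depth.
- bot.camera_model(name): a dict with "fx", "fy", "cx", "cy" (pixels), "D" ([k1, k2, p1, p2, k3] as OpenCV has them; the pictures are not rectified), "position" and "orientation" of the camera in the world. Camera axes: x right, y down, z forward; pixel columns grow to the right and rows downward; lengths in m; the calibration is good to about 2 mm. A picture is of the moment at which its call begins. camera_model takes no time and is no camera call.
- bot.sign_off(): hands the job in, once; it reports no verdict.
The state is a dict: "clock": time; "joint_positions": joint angles; "joint_vel": joint speeds; "effort": joint torques, N m; "eef_pos": TCP position; "tool_rot": TCP orientation; "ft_force": force on the tool from outside, world axes, zero at the start; "moment": the same for the moment, N m; "finger_gap": finger opening in m.
Only numpy, scipy, OpenCV 4.12 (cv2) and the standard library are available. Lean on these libraries where they do the work, as an engineer would, in place of code of your own. Each camera call takes 0.05 s, during which the arm holds its last target.

## Working session

There is one attempt and no reset: what is moved stays moved. The work goes in short steps, Python scripts to look and compute and a tool call to move; the robot and the scene stay as the last step left them, time stands still between calls to the robot, and variables do not carry over. Pictures are saved under pics/ and viewed, and the job is handed in when it is done.

Besides the shell and the picture viewer there is one more tool, called after "Emit:" as name(argument=value, ...) on one line, values as JSON. arm_command: Moves the arm, as the interface text tells. Its arguments: {"type":"object","properties":{"commands":{"type":"array","items":{"type":"array"}}},"required":["commands"]}

```bash
mkdir -p pics; ls
python3 - <<'E'
from bench import bot
import cv2
s=bot.read_state();print(s)
for n in("top","side"):
    cv2.imwrite(f"pics/{n}0.png",bot.read_camera(n));print(bot.camera_model(n))
E
```

```text
pics
{'clock': 0.0, 'joint_positions': array([ 6.41136059e+01,  1.96365091e+01,  8.73775572e+01,  1.81235933e-04,
        7.30746264e+01, -8.36456643e+00]), 'joint_vel': array([-0.03439192,  0.03215962,  0.14329857, -0.11466146, -0.09661168,
        0.05413451]), 'effort': array([ 1.21934459e-03, -4.33674896e+01, -2.46014357e+01, -3.24872609e-06,
        7.80273462e-03,  1.33405240e-05]), 'eef_pos': array([0.15797365, 0.50052487, 0.4040231 ]), 'tool_rot': array([[-9.53601968e-01,  3.01069470e-01, -6.78551973e-04],
       [ 3.01070149e-01,  9.53600980e-01, -1.39133623e-03],
       [ 2.28178966e-04, -1.53107271e-03, -9.99998802e-01]]), 'ft_force': array([-0.10191773, -0.00518042,  0.1981941 ]), 'moment': array([-0.03491164,  0.01163578, -0.00066402]), 'finger_gap': 0.0855730450041596}
{'fx': 381.8886028743078, 'fy': 381.8886028743078, 'cx': 320.5439288717042, 'cy': 197.80455882419645, 'D': array([-0.06830125,  0.        ,  0.        ,  0.        ,  0.        ]), 'position': array([ 0.43737961, -0.09675264,  1.26813545]), 'orientation': array([[ 1.13979124e-03, -9.98353521e-01,  5.73493519e-02],
       [-9.99909406e-01, -3.68645685e-04,  1.34552395e-02],
       [-1.34119441e-02, -5.73594926e-02, -9.98263496e-01]])}
{'fx': 420.73476926595276, 'fy': 420.73476926595276, 'cx': 320.6699066327798, 'cy': 207.36123647568388, 'D': array([-0.07022655,  0.        ,  0.        ,  0.        ,  0.        ]), 'position': array([0.93289614, 0.76054587, 1.07423217]), 'orientation': array([[-0.88568962,  0.33184722, -0.32470189],
       [ 0.46410242,  0.65203862, -0.59954531],
       [ 0.01276073, -0.681706  , -0.73151493]])}
```

View pics/top0.png

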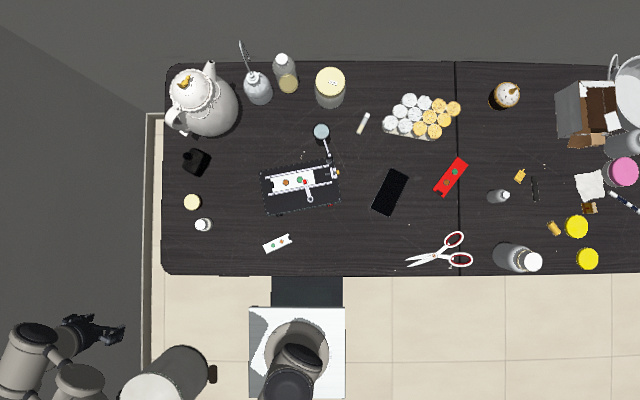

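View pics/side0.png

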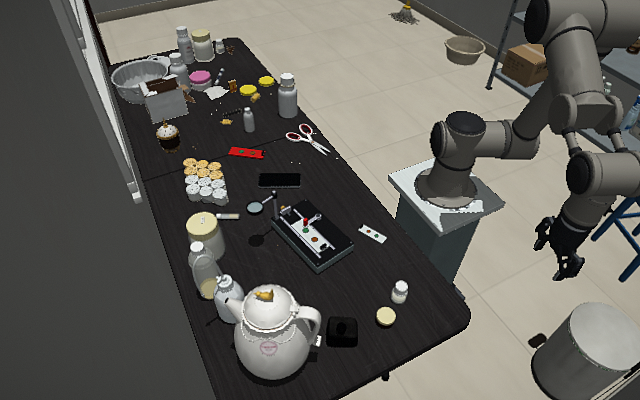

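Run:
```python
import cv2
a=cv2.imread("pics/top0.png")[150:225,250:350];b=cv2.imread("pics/side0.png")[180:280,260:400]
cv2.imwrite("pics/c_top.png",cv2.resize(a,None,fx=8,fy=8,interpolation=cv2.INTER_CUBIC))
cv2.imwrite("pics/c_side.png",cv2.resize(b,None,fx=5.7,fy=5.7,interpolation=cv2.INTER_CUBIC))
```

```text
(no output)
```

View pics/c_top.png

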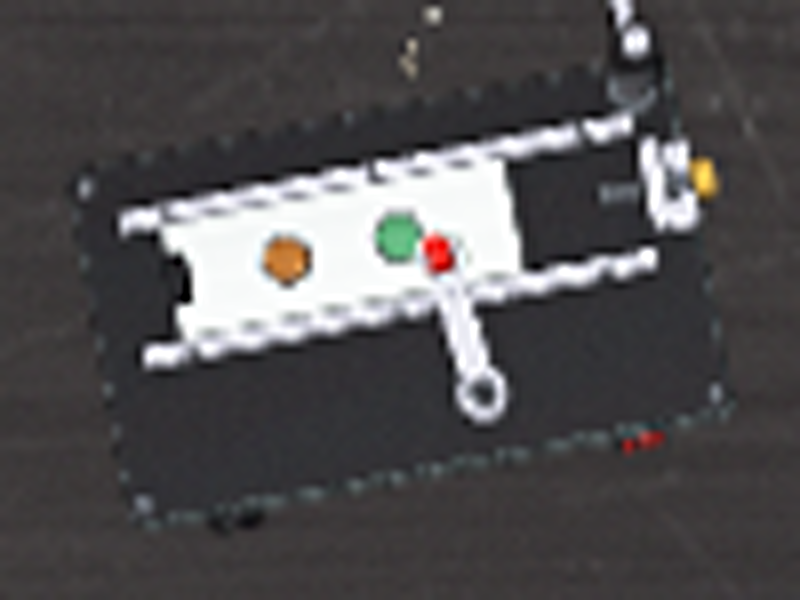

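View pics/c_side.png

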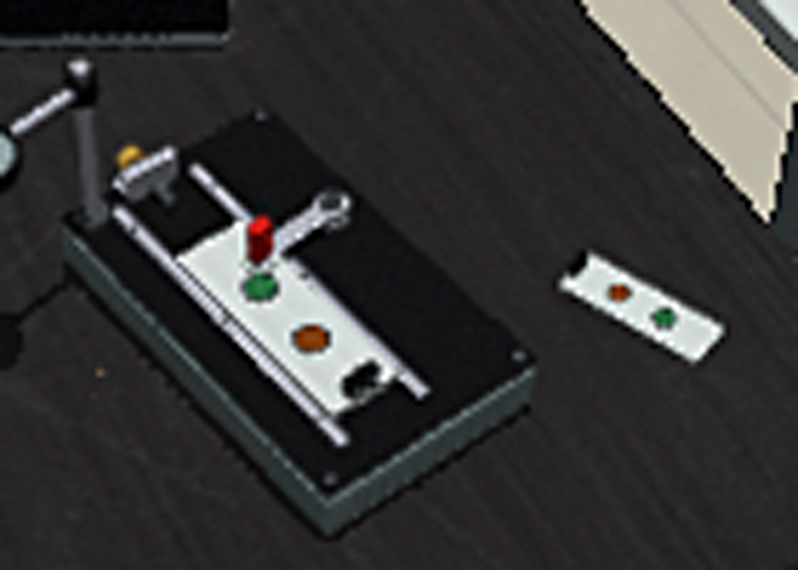

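```bash
cat > h.py <<'E'
import numpy as np,cv2
from bench import bot
def ray(n,uv):
    m=bot.camera_model(n);K=np.array([[m['fx'],0,m['cx']],[0,m['fy'],m['cy']],[0,0,1]])
    p=cv2.undistortPoints(np.array(uv,float).reshape(-1,1,2),K,m['D']).reshape(-1,2)
    d=np.c_[p,np.ones(len(p))]@m['orientation'].T
    return m['position'],d
def onz(n,uv,z):
    c,d=ray(n,uv);return c+d*((z-c[2])/d[:,2])[:,None]
def tri(a,b):
    c1,d1=ray("top",[a]);c2,d2=ray("side",[b]);d1=d1[0]/np.linalg.norm(d1);d2=d2[0]/np.linalg.norm(d2)
    t=np.linalg.lstsq(np.c_[d1,-d2],c2-c1,rcond=None)[0]
    p,q=c1+t[0]*d1,c2+t[1]*d2;return (p+q)/2,np.linalg.norm(p-q)
def proj(n,P):
    m=bot.camera_model(n);K=np.array([[m['fx'],0,m['cx']],[0,m['fy'],m['cy']],[0,0,1]])
    R=m['orientation'].T
    return cv2.projectPoints(np.atleast_2d(np.array(P,float)),cv2.Rodrigues(R)[0],-R@m['position'],K,m['D'])[0].reshape(-1,2)
def blobs(img,box,lo,hi,name="",amin=3):
    x0,y0,x1,y1=box;h=cv2.cvtColor(img[y0:y1,x0:x1],cv2.COLOR_BGR2HSV)
    m=cv2.inRange(h,np.array(lo),np.array(hi));n,l,s,c=cv2.connectedComponentsWithStats(m)
    return [(round(c[i][0]+x0,2),round(c[i][1]+y0,2),int(s[i,4])) for i in range(1,n) if s[i,4]>=amin]
E
python3 - <<'E'
from h import *
np.set_printoptions(precision=4,suppress=True)
for n,box in(("top",(255,155,345,220)),("side",(262,185,355,278))):
    im=cv2.imread(f"pics/{n}0.png")
    for c,lo,hi in(("green",(45,80,50),(85,255,255)),("orange",(8,120,60),(24,255,255)),("red",(0,160,80),(6,255,255))):
        b=blobs(im,box,lo,hi);print(n,c,b)
        for q in b: print(onz(n,[q[:2]],.0715 if c=="red" else .052)[0])
o=lambda p:(p[0]/8+250-.44,p[1]/8+150-.44)
print("pivot",onz("top",[o((481,392))],.054))
P=[(75,180),(672,62),(733,408),(140,525)]
c=onz("top",[o(p) for p in P],.044);print(c,c.mean(0)); 
for i in range(4):
    d=c[(i+1)%4]-c[i];print(np.linalg.norm(d),np.degrees(np.arctan2(d[1],d[0])))
for a,b in(((125,222),(630,122)),((145,357),(655,258))):
    w=onz("top",[o(a),o(b)],.049);d=w[0]-w[1];print(w,np.degrees(np.arctan2(d[1],d[0])))
print("stop",onz("top",[o((655,185)),o((585,192))],[.066,.05]), "tab",onz("top",[o((180,278))],.0665))
E
```

```text
top green [(np.float64(299.19), np.float64(179.14), 21)]
[ 0.5671 -0.0119  0.052 ]
top orange [(np.float64(337.4), np.float64(171.87), 15), (np.float64(285.22), np.float64(182.09), 23)]
[ 0.5904 -0.1342  0.052 ]
[0.5576 0.0329 0.052 ]
top red [(np.float64(304.36), np.float64(181.36), 11), (np.float64(331.0), np.float64(204.5), 4)]
[ 0.558  -0.0296  0.0715]
[ 0.4851 -0.1134  0.0715]
side green [(np.float64(305.15), np.float64(229.8), 20)]
[ 0.5679 -0.0136  0.052 ]
side orange [(np.float64(281.93), np.float64(206.8), 15), (np.float64(314.16), np.float64(238.68), 19)]
[ 0.5927 -0.1379  0.052 ]
[0.5589 0.0313 0.052 ]
side red [(np.float64(305.64), np.float64(220.0), 14)]
[ 0.5556 -0.0344  0.0715]
pivot [[ 0.5047 -0.0458  0.054 ]]
[[ 0.5911  0.1193  0.044 ]
 [ 0.6388 -0.1222  0.044 ]
 [ 0.4989 -0.1465  0.044 ]
 [ 0.4517  0.0916  0.044 ]] [ 0.5451 -0.0144  0.044 ]
0.24615435017979614 -78.82626576506512
0.14203585227907653 -170.1446093875814
0.24268410589177958 101.20957943190517
0.14215022595642796 11.255320732912974
[[ 0.5734  0.098   0.049 ]
 [ 0.6137 -0.1052  0.049 ]] 101.20082530464514
[[ 0.519   0.0894  0.049 ]
 [ 0.5588 -0.1152  0.049 ]] 101.0065740384024
stop [[ 0.5861 -0.1149  0.066 ]
 [ 0.5853 -0.0871  0.05  ]] tab [[0.5492 0.0731 0.0665]]
```

Emit:
arm_command(commands=[[40,[18,-24,0],[0,0,-0.117]],[40,[18,-24,0],[0,0,-0.117]],[40,[18,-24,0],[0,0,-0.117]],[40,[18,-24,0],[0,0,-0.117]],[40,[18,-24,0],[0,0,-0.117]],[40,[18,-24,0],[0,0,-0.117]],[40,[18,-24,0],[0,0,-0.117]],[40,[18,-24,0],[0,0,-0.117]]])

```text
clock: 0.77
eef_pos: [0.3025, 0.3073, 0.4045]
tool_rot: [[-0.318, 0.948, -0.0], [0.948, 0.318, -0.0], [-0.0, -0.0, -1.0]]
ft_force: [-0.3, 0.8, 0.3]
finger_gap: 0.0343
```

Emit:
arm_command(commands=[[40,[18,-24,0],[0,0,-0.117]],[40,[18,-24,0],[0,0,-0.117]],[40,[18,-24,0],[0,0,-0.117]],[40,[18,-24,0],[0,0,-0.117]],[40,[18,-24,0],[0,0,-0.117]],[40,[18,-24,0],[0,0,-0.117]],[40,[18,-24,0],[0,0,-0.117]],[40,[18,-24,0],[0,0,-0.117]]])

```text
clock: 1.43
eef_pos: [0.4466, 0.1152, 0.4045]
tool_rot: [[0.575, 0.818, -0.0], [0.818, -0.575, -0.0], [-0.0, -0.0, -1.0]]
ft_force: [0.2, 1.1, -1.1]
finger_gap: 0.034
```

Emit:
arm_command(commands=[[40,[18,-24,0],[0,0,-0.117]],[40,[18,-24,0],[0,0,-0.117]],[40,[18,-24,0],[0,0,-0.117]],[40,[18,-24,0],[0,0,-0.117]],[40,[18,-24,0],[0,0,-0.117]],[40,[0,0,0],[0,0,-0.117]],[40,[0,0,0],[0,0,0]],[40,[0,0,0],[0,0,0]]])

```text
clock: 2.1
eef_pos: [0.5359, -0.0034, 0.4041]
tool_rot: [[0.965, 0.262, -0.002], [0.262, -0.965, 0.0], [-0.001, -0.001, -1.0]]
ft_force: [-0.9, -0.8, 0.5]
finger_gap: 0.0344
```

Emit:
arm_command(commands=[[40,[7,-9,-30],[0,0,0]],[40,[7,-9,-30],[0,0,0]],[40,[7,-10,-30],[0,0,0]],[40,[0,0,-20],[0,0,0]],[40,[0,0,0],[0,0,0]]])

```text
clock: 2.52
eef_pos: [0.5555, -0.0306, 0.2905]
tool_rot: [[0.965, 0.263, -0.009], [0.263, -0.965, 0.002], [-0.008, -0.004, -1.0]]
ft_force: [-0.2, 0.1, -0.5]
finger_gap: 0.0343
```

Run:
```python
from h import *
s=bot.read_state();print(s['eef_pos'],s['joint_positions'])
a=bot.read_camera("side");b=bot.read_camera("top")
cv2.imwrite("pics/s1.png",np.hstack([cv2.resize(a[130:280,230:400],None,fx=3.5,fy=3.5,interpolation=2)[:,:400],cv2.resize(b[140:240,255:345],None,fx=4,fy=4,interpolation=2)[:400] if 0 else np.zeros((525,1,3),np.uint8)]))
```

```text
[ 0.55547978 -0.03057025  0.29049454] [-1.10444081e+01  2.94685981e+01  9.10869461e+01  4.28771259e-03
  5.99447783e+01  6.37313343e+01]
```

View pics/s1.png

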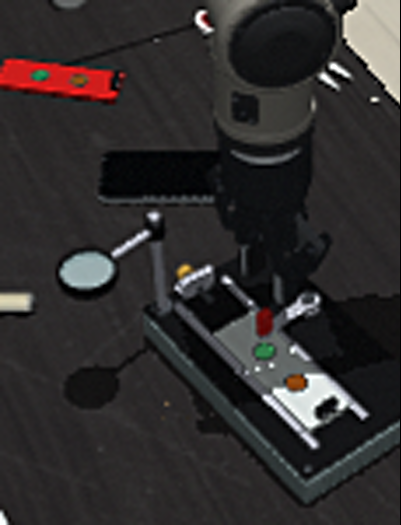

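Emit:
arm_command(commands=[[40,[0,0,-15],[0,0,0]],[40,[0,0,-15],[0,0,0]],[40,[0,0,-15],[0,0,0]],[40,[0,0,-10],[0,0,0]],[40,[0,0,0],[0,0,0]],[40,[0,0,0],[0,0,0]]])

```text
clock: 3.12
eef_pos: [0.5573, -0.031, 0.2408]
tool_rot: [[0.966, 0.26, 0.001], [0.26, -0.966, -0.0], [0.001, 0.001, -1.0]]
ft_force: [0.1, 0.5, 0.1]
finger_gap: 0.0341
```

Run:
```python
from h import *
a=bot.read_camera("side")
cv2.imwrite("pics/s2.png",cv2.resize(a[160:270,260:360],None,fx=5.4,fy=5.4,interpolation=2))
```

```text
(no output)
```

View pics/s2.png

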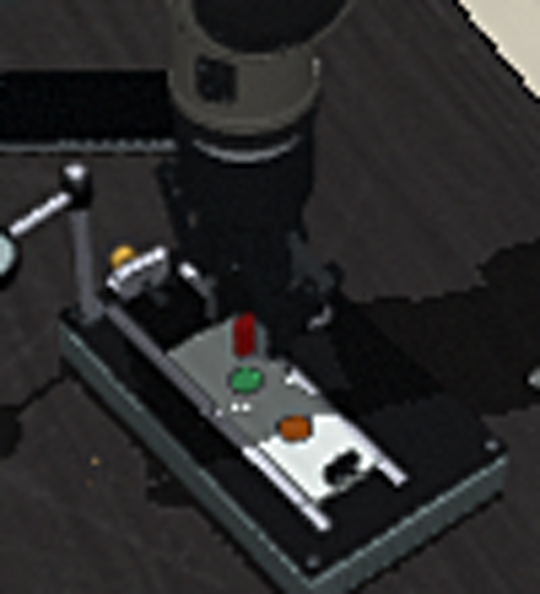

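```bash
cat >> h.py <<'E'
def arc(tcp,P,steps):
    r=np.array(tcp[:2])-P;out=[]
    for d in steps:
        c,s=np.cos(d),np.sin(d);n=np.array([[c,-s],[s,c]])@r
        out.append([*(np.round((n-r)*1000,1)),round(d,3)]);r=n
    return out
E
python3 - <<'E'
from h import *
P=np.array([.5047,-.0458]);t=np.array([-.26,.966])*.006
print(t*1000);tcp=np.array([.5573,-.031])+t
o=arc(tcp,P,[.05]*26)
for i in range(0,26,8):print([[25,[float(a),float(b),0],[0,0,c]] for a,b,c in o[i:i+8]])
E
```

```text
[-1.56   5.796]
[[25, [-1.1, 2.5, 0], [0, 0, 0.05]], [25, [-1.2, 2.5, 0], [0, 0, 0.05]], [25, [-1.3, 2.4, 0], [0, 0, 0.05]], [25, [-1.5, 2.3, 0], [0, 0, 0.05]], [25, [-1.6, 2.3, 0], [0, 0, 0.05]], [25, [-1.7, 2.2, 0], [0, 0, 0.05]], [25, [-1.8, 2.1, 0], [0, 0, 0.05]], [25, [-1.9, 2.0, 0], [0, 0, 0.05]]]
[[25, [-2.0, 1.9, 0], [0, 0, 0.05]], [25, [-2.1, 1.8, 0], [0, 0, 0.05]], [25, [-2.2, 1.7, 0], [0, 0, 0.05]], [25, [-2.3, 1.6, 0], [0, 0, 0.05]], [25, [-2.3, 1.5, 0], [0, 0, 0.05]], [25, [-2.4, 1.3, 0], [0, 0, 0.05]], [25, [-2.5, 1.2, 0], [0, 0, 0.05]], [25, [-2.5, 1.1, 0], [0, 0, 0.05]]]
[[25, [-2.6, 1.0, 0], [0, 0, 0.05]], [25, [-2.6, 0.8, 0], [0, 0, 0.05]], [25, [-2.7, 0.7, 0], [0, 0, 0.05]], [25, [-2.7, 0.6, 0], [0, 0, 0.05]], [25, [-2.7, 0.4, 0], [0, 0, 0.05]], [25, [-2.7, 0.3, 0], [0, 0, 0.05]], [25, [-2.7, 0.2, 0], [0, 0, 0.05]], [25, [-2.8, 0.0, 0], [0, 0, 0.05]]]
[[25, [-2.7, -0.1, 0], [0, 0, 0.05]], [25, [-2.7, -0.2, 0], [0, 0, 0.05]]]
```

Emit:
arm_command(commands=[[25,[0,0,-3],[0,0,0]],[25,[0,0,0],[0,0,0]],[25,[0,0,0],[0,0,0]]])

```text
clock: 3.42
eef_pos: [0.5571, -0.0313, 0.2372]
tool_rot: [[0.966, 0.259, 0.001], [0.259, -0.966, -0.0], [0.001, 0.0, -1.0]]
ft_force: [-0.9, 0.0, -0.4]
finger_gap: 0.0215
```

Emit:
arm_command(commands=[[25,[-0.8,3,0],[0,0,0]],[25,[-0.8,3,0],[0,0,0]],[25,[-1.1,2.5,0],[0,0,0.05]],[25,[-1.2,2.5,0],[0,0,0.05]],[25,[-1.3,2.4,0],[0,0,0.05]],[25,[0,0,0],[0,0,0]]])

```text
clock: 3.92
eef_pos: [0.5517, -0.018, 0.2369]
tool_rot: [[0.916, 0.402, 0.0], [0.402, -0.916, -0.001], [-0.0, 0.001, -1.0]]
ft_force: [-0.5, -2.6, -0.4]
finger_gap: 0.0217
```

Emit:
arm_command(commands=[[25,[-1.5,2.3,0],[0,0,0.05]],[25,[-1.6,2.3,0],[0,0,0.05]],[25,[-1.7,2.2,0],[0,0,0.05]],[25,[-1.8,2.1,0],[0,0,0.05]],[25,[-1.9,2.0,0],[0,0,0.05]]])

```text
clock: 4.33
eef_pos: [0.5434, -0.0076, 0.2369]
tool_rot: [[0.788, 0.615, 0.0], [0.615, -0.788, -0.002], [-0.001, 0.002, -1.0]]
ft_force: [-1.4, -6.9, 0.1]
finger_gap: 0.0216
```

Emit:
arm_command(commands=[[25,[-2.0,1.9,0],[0,0,0.05]],[25,[-2.1,1.8,0],[0,0,0.05]],[25,[-2.2,1.7,0],[0,0,0.05]],[25,[-2.3,1.6,0],[0,0,0.05]],[25,[-2.3,1.5,0],[0,0,0.05]],[25,[-2.4,1.3,0],[0,0,0.05]]])

```text
clock: 4.83
eef_pos: [0.5302, 0.0027, 0.2367]
tool_rot: [[0.571, 0.821, 0.001], [0.821, -0.571, -0.0], [0.0, 0.001, -1.0]]
ft_force: [2.6, -1.6, -1.4]
finger_gap: 0.0214
```

Emit:
arm_command(commands=[[25,[-2.5,1.2,0],[0,0,0.05]],[25,[-2.5,1.1,0],[0,0,0.05]],[25,[-2.6,1.0,0],[0,0,0.05]],[25,[-2.6,0.8,0],[0,0,0.05]],[25,[-2.7,0.7,0],[0,0,0.05]],[25,[-2.7,0.6,0],[0,0,0.05]]])

```text
clock: 5.33
eef_pos: [0.5145, 0.0083, 0.2369]
tool_rot: [[0.303, 0.953, 0.001], [0.953, -0.303, -0.0], [0.0, 0.001, -1.0]]
ft_force: [0.9, -2.1, 0.5]
finger_gap: 0.0215
```

Run:
```python
from h import *
a=bot.read_camera("side")
cv2.imwrite("pics/s3.png",cv2.resize(a[160:280,260:370],None,fx=5,fy=5,interpolation=2))
```

```text
(no output)
```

View pics/s3.png

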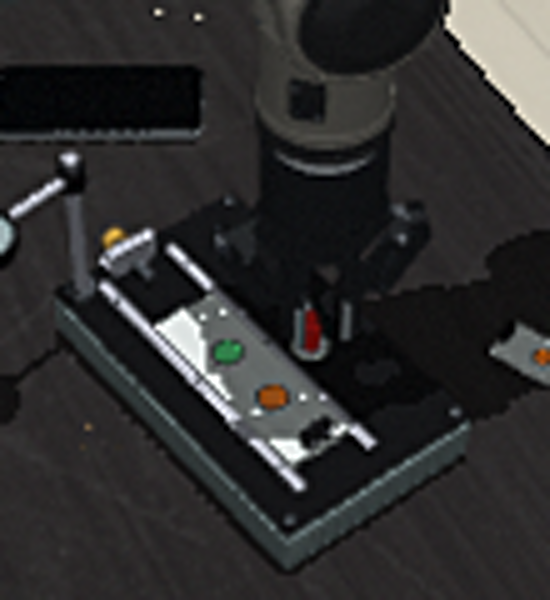

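Emit:
arm_command(commands=[[25,[-2.7,0.4,0],[0,0,0.05]],[25,[-2.7,0.3,0],[0,0,0.05]],[25,[-2.7,0.2,0],[0,0,0.05]],[25,[-2.8,0,0],[0,0,0.05]],[25,[0,0,0],[0,0,0]],[25,[0,0,0],[0,0,0]]])

```text
clock: 5.88
eef_pos: [0.5036, 0.0092, 0.2368]
tool_rot: [[0.112, 0.994, 0.0], [0.994, -0.112, 0.0], [0.0, 0.0, -1.0]]
ft_force: [0.0, -0.2, -0.2]
finger_gap: 0.0212
```

Emit:
arm_command(commands=[[25,[5,0,0],[0,0,0]],[25,[0,0,0],[0,0,0]],[25,[0,0,20],[0,0,0]],[25,[0,0,25],[0,0,0]],[25,[0,0,15],[0,0,0]],[0,[12,30,0],[0,0,0.1]],[0,[12,30,0],[0,0,0.1]],[0,[12,31,0],[0,0,0.107]]])

```text
clock: 6.55
eef_pos: [0.5452, 0.1008, 0.2973]
tool_rot: [[-0.199, 0.98, 0.001], [0.98, 0.199, 0.0], [-0.0, 0.001, -1.0]]
ft_force: [1.1, 0.4, -0.6]
finger_gap: -0.0002
```

Emit:
arm_command(commands=[[0,[0,0,-20],[0,0,0]],[0,[0,0,-20],[0,0,0]],[0,[0,0,-15],[0,0,0]],[0,[0,0,0],[0,0,0]],[0,[0,0,0],[0,0,0]]])

```text
clock: 6.97
eef_pos: [0.5445, 0.1001, 0.2412]
tool_rot: [[-0.196, 0.981, -0.002], [0.981, 0.196, -0.0], [0.0, -0.002, -1.0]]
ft_force: [0.2, -0.0, 0.3]
finger_gap: 0.0001
```

Run:
```python
from h import *
a=bot.read_camera("side");b=bot.read_camera("top")
cv2.imwrite("pics/s4.png",np.hstack([cv2.resize(a[160:280,260:370],None,fx=4,fy=4,interpolation=2),cv2.resize(b[140:260,250:340],None,fx=4,fy=4,interpolation=2)]))
```

```text
(no output)
```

View pics/s4.png

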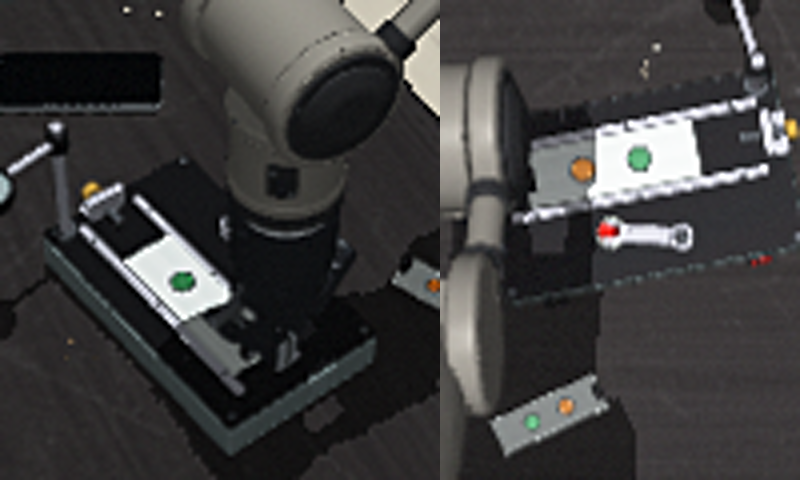

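Emit:
arm_command(commands=[[0,[0,0,-12],[0,0,0]],[0,[0,0,0],[0,0,0]],[0,[0.6,-2.9,0],[0,0,0]],[0,[0.6,-2.9,0],[0,0,0]],[0,[0.6,-2.9,0],[0,0,0]],[0,[0,0,0],[0,0,0]]])

```text
clock: 7.57
eef_pos: [0.5467, 0.0907, 0.2304]
tool_rot: [[-0.196, 0.981, 0.001], [0.981, 0.196, -0.0], [-0.0, 0.001, -1.0]]
ft_force: [0.2, 0.7, -0.5]
finger_gap: 0.0001
```

Emit:
arm_command(commands=[[0,[0.6,-2.9,0],[0,0,0]],[0,[0.4,-2,0],[0,0,0]],[0,[0.4,-2,0],[0,0,0]],[0,[0.4,-2,0],[0,0,0]],[0,[0.4,-2,0],[0,0,0]],[0,[0.4,-2,0],[0,0,0]],[0,[0.4,-2,0],[0,0,0]]])

```text
clock: 8.15
eef_pos: [0.5494, 0.0764, 0.2298]
tool_rot: [[-0.197, 0.98, 0.0], [0.98, 0.197, 0.0], [0.0, 0.0, -1.0]]
ft_force: [0.0, 2.6, 1.7]
finger_gap: -0.0001
```

Run:
```python
from h import *
a=bot.read_camera("side");b=bot.read_camera("top")
cv2.imwrite("pics/s5.png",np.hstack([cv2.resize(a[160:280,260:370],None,fx=4,fy=4,interpolation=2),cv2.resize(b[140:260,250:340],None,fx=4,fy=4,interpolation=2)]))
```

```text
(no output)
```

View pics/s5.png

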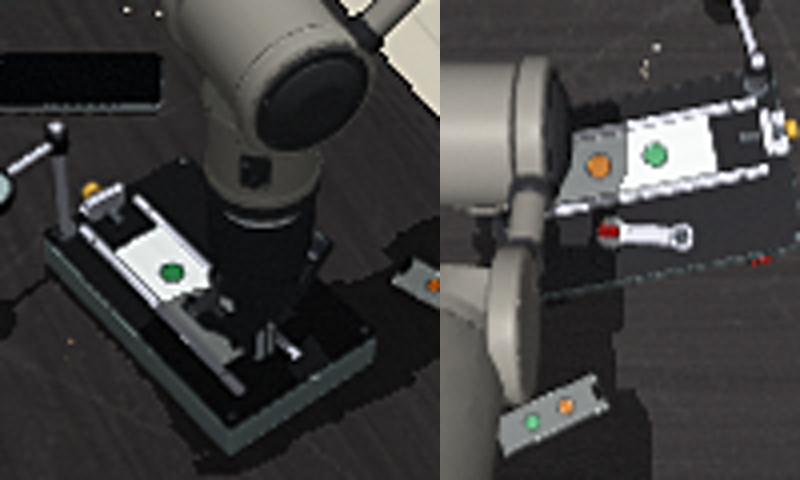

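Emit:
arm_command(commands=[[0,[0.4,-2,0],[0,0,0]],[0,[0.4,-2,0],[0,0,0]],[0,[0.4,-2,0],[0,0,0]],[0,[0.4,-2,0],[0,0,0]],[0,[0.3,-1.5,0],[0,0,0]],[0,[0.2,-1,0],[0,0,0]]])

```text
clock: 8.75
eef_pos: [0.5515, 0.0657, 0.2296]
tool_rot: [[-0.197, 0.98, -0.0], [0.98, 0.197, -0.0], [-0.0, -0.0, -1.0]]
ft_force: [-0.1, 2.0, 1.2]
finger_gap: -0.0
```

Run:
```python
from h import *
b=bot.read_camera("top")
cv2.imwrite("pics/s6.png",cv2.resize(b[150:210,270:350],None,fx=9,fy=9,interpolation=2))
```

```text
(no output)
```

View pics/s6.png

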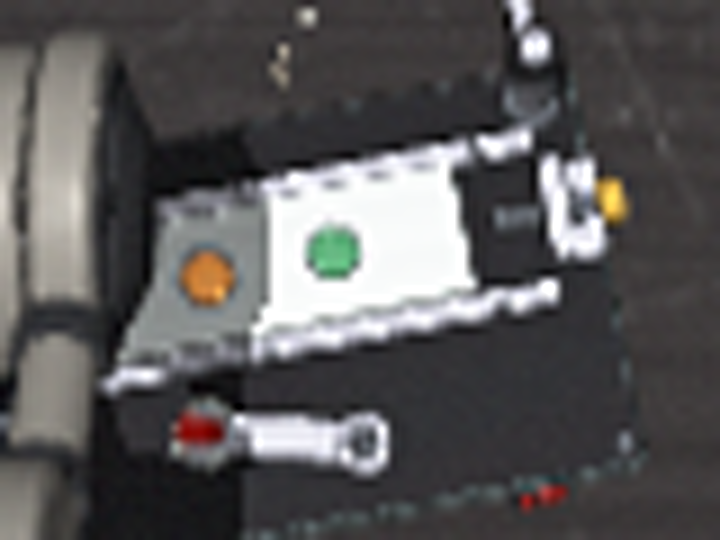

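Emit:
arm_command(commands=[[0,[0.2,-1,0],[0,0,0]],[0,[0.2,-1,0],[0,0,0]],[0,[0.2,-1,0],[0,0,0]],[0,[0.2,-1,0],[0,0,0]],[0,[0.2,-1,0],[0,0,0]],[0,[0.2,-1,0],[0,0,0]]])

```text
clock: 9.3
eef_pos: [0.5526, 0.0598, 0.2297]
tool_rot: [[-0.197, 0.98, -0.0], [0.98, 0.197, -0.0], [-0.0, -0.0, -1.0]]
ft_force: [0.3, 1.6, -0.8]
finger_gap: -0.0002
```

Emit:
arm_command(commands=[[0,[0.1,-0.5,0],[0,0,0]],[0,[0.1,-0.5,0],[0,0,0]]])

```text
clock: 9.47
eef_pos: [0.5528, 0.0588, 0.2297]
tool_rot: [[-0.197, 0.98, -0.0], [0.98, 0.197, -0.0], [-0.0, -0.0, -1.0]]
ft_force: [-0.0, 0.7, -0.1]
finger_gap: -0.0001
```

Emit:
arm_command(commands=[[0,[0.1,-0.5,0],[0,0,0]],[0,[0.1,-0.5,0],[0,0,0]]])

```text
clock: 9.63
eef_pos: [0.553, 0.0579, 0.2297]
tool_rot: [[-0.197, 0.98, -0.0], [0.98, 0.197, -0.0], [-0.0, -0.0, -1.0]]
ft_force: [0.3, 1.4, -0.8]
finger_gap: -0.0003
```

Emit:
arm_command(commands=[[0,[0.1,-0.5,0],[0,0,0]],[0,[0.1,-0.5,0],[0,0,0]]])

```text
clock: 9.8
eef_pos: [0.5532, 0.0569, 0.2297]
tool_rot: [[-0.197, 0.98, -0.0], [0.98, 0.197, -0.0], [-0.0, -0.0, -1.0]]
ft_force: [-0.3, 1.4, -0.1]
finger_gap: 0.0003
```

Emit:
arm_command(commands=[[0,[0.1,-0.5,0],[0,0,0]],[0,[0.1,-0.5,0],[0,0,0]]])

```text
clock: 9.97
eef_pos: [0.5534, 0.0559, 0.2297]
tool_rot: [[-0.197, 0.98, 0.0], [0.98, 0.197, -0.0], [-0.0, 0.0, -1.0]]
ft_force: [0.9, 0.7, -1.1]
finger_gap: -0.0003
```

Emit:
arm_command(commands=[[0,[0.1,-0.5,0],[0,0,0]],[0,[0,-0.3,0],[0,0,0]]])

```text
clock: 10.13
eef_pos: [0.5536, 0.0551, 0.2297]
tool_rot: [[-0.197, 0.98, 0.0], [0.98, 0.197, -0.0], [-0.0, 0.0, -1.0]]
ft_force: [-0.2, 1.2, -0.9]
finger_gap: 0.0004
```

Emit:
arm_command(commands=[[0,[0.1,-0.3,0],[0,0,0]],[0,[0,-0.3,0],[0,0,0]]])

```text
clock: 10.3
eef_pos: [0.5536, 0.0547, 0.2297]
tool_rot: [[-0.197, 0.98, -0.0], [0.98, 0.197, 0.001], [0.001, 0.0, -1.0]]
ft_force: [-0.3, 3.9, -0.4]
finger_gap: -0.0001
```

Emit:
arm_command(commands=[[0,[0.1,-0.3,0],[0,0,0]],[0,[0,-0.3,0],[0,0,0]]])

```text
clock: 10.47
eef_pos: [0.5536, 0.0545, 0.2297]
tool_rot: [[-0.197, 0.98, -0.0], [0.98, 0.197, 0.001], [0.001, -0.0, -1.0]]
ft_force: [-1.3, 6.7, 0.1]
finger_gap: 0.0
```

Emit:
arm_command(commands=[[0,[0,0,0],[0,0,0]],[0,[0,0,0],[0,0,0]],[0,[0,0,0],[0,0,0]],[0,[0,0,0],[0,0,0]],[0,[0,0,0],[0,0,0]],[0,[0,0,0],[0,0,0]],[0,[0,0,0],[0,0,0]],[0,[0,0,0],[0,0,0]]])

```text
clock: 11.13
eef_pos: [0.5536, 0.0546, 0.2297]
tool_rot: [[-0.197, 0.98, -0.0], [0.98, 0.197, 0.001], [0.001, -0.0, -1.0]]
ft_force: [-1.2, 5.4, -0.0]
finger_gap: 0.0
```

Emit:
arm_command(commands=[[0,[0,0,0],[0,0,0]],[0,[0,0,0],[0,0,0]],[0,[0,0,0],[0,0,0]],[0,[0,0,0],[0,0,0]]])

```text
clock: 11.47
eef_pos: [0.5536, 0.0546, 0.2297]
tool_rot: [[-0.197, 0.98, -0.0], [0.98, 0.197, 0.001], [0.001, -0.0, -1.0]]
ft_force: [-0.8, 5.8, 0.3]
finger_gap: -0.0001
```

Run:
```python
from h import *
b=bot.read_camera("top")
cv2.imwrite("pics/s7t.png",b)
cv2.imwrite("pics/s7.png",cv2.resize(b[150:210,270:350],None,fx=9,fy=9,interpolation=2))
print(blobs(b,(255,155,345,220),(8,120,60),(24,255,255)),blobs(b,(255,155,345,220),(45,80,50),(85,255,255)))
```

```text
[(np.float64(337.4), np.float64(171.87), 15), (np.float64(295.91), np.float64(179.91), 22)] [(np.float64(310.0), np.float64(177.0), 21)]
```

View pics/s7.png

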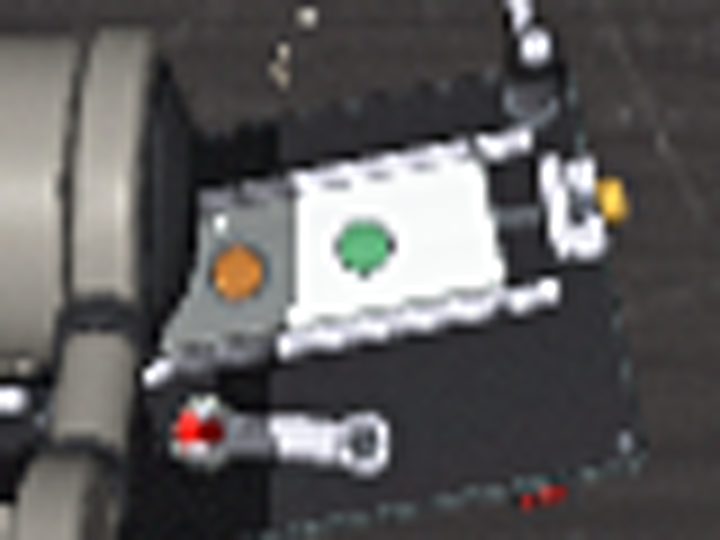

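Run:
```python
from h import *
b=cv2.imread("pics/s7t.png")
r=blobs(b,(280,185,305,205),(0,140,60),(8,255,255));print(r)
for q in r:print(onz("top",[q[:2]],.078))
print(onz("top",[(295.91,179.91)],.052))
```

```text
[(np.float64(291.55), np.float64(197.27), 11)]
[[0.50739244 0.00994955 0.078     ]]
[[ 0.56462464 -0.00138921  0.052     ]]
```

Emit:
arm_command(commands=[[0,[-0.4,2,0],[0,0,0]],[0,[-2,9,0],[0,0,0]],[0,[0,0,25],[0,0,0]],[40,[0,0,35],[0,0,0]],[40,[0,0,5],[0,0,0]],[40,[0,0,0],[0,0,0]]])

```text
clock: 12.02
eef_pos: [0.552, 0.0653, 0.2974]
tool_rot: [[-0.197, 0.98, 0.006], [0.98, 0.197, -0.0], [-0.002, 0.006, -1.0]]
ft_force: [-0.0, -0.2, -0.4]
finger_gap: 0.0341
```

Emit:
arm_command(commands=[[40,[-14,-18,0],[0,0,-0.1]],[40,[-14,-19,0],[0,0,-0.1]],[40,[-15,-19,0],[0,0,-0.107]],[40,[0,0,0],[0,0,0]],[40,[0,0,-20],[0,0,0]],[40,[0,0,0],[0,0,0]]])

```text
clock: 12.52
eef_pos: [0.5073, 0.009, 0.2718]
tool_rot: [[0.109, 0.994, -0.005], [0.994, -0.109, 0.001], [0.0, -0.005, -1.0]]
ft_force: [-1.8, -0.2, -0.6]
finger_gap: 0.0345
```

Run:
```python
from h import *
a=bot.read_camera("side")
cv2.imwrite("pics/s8.png",cv2.resize(a[160:280,260:370],None,fx=5,fy=5,interpolation=2))
```

```text
(no output)
```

View pics/s8.png

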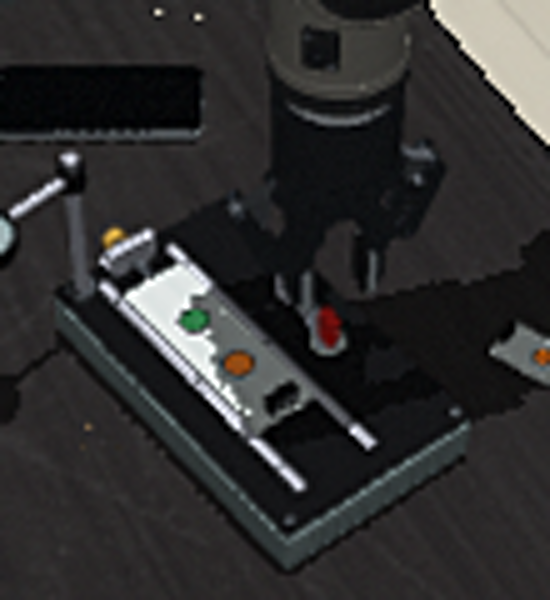

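Emit:
arm_command(commands=[[40,[0,0,-15],[0,0,0]],[40,[0,0,-15],[0,0,0]],[40,[0,0,-10],[0,0,0]],[40,[0,0,0],[0,0,0]],[25,[0,0,0],[0,0,0]],[25,[0,0,0],[0,0,0]],[25,[0,0,0],[0,0,0]]])

```text
clock: 13.15
eef_pos: [0.5087, 0.009, 0.2355]
tool_rot: [[0.109, 0.994, 0.002], [0.994, -0.109, -0.0], [-0.0, 0.002, -1.0]]
ft_force: [-0.5, -0.3, -0.2]
finger_gap: 0.0215
```

Run:
```python
from h import *
s=bot.read_state();tcp=s['eef_pos'];print(tcp)
P=np.array([.5047,-.0458])
r=tcp[:2]-P;print(np.hypot(*r),np.degrees(np.arctan2(r[1],r[0])))
t=np.array([.994,-.109])*.005
o=arc(tcp[:2]+t,P,[-.05]*26)
for i in range(0,26,6):print([[25,[float(a),float(b),0],[0,0,c]] for a,b,c in o[i:i+6]])
```

```text
[0.50869233 0.00901416 0.23551117]
0.05495935737606379 85.83427558535088
[[25, [2.7, -0.5, 0], [0, 0, -0.05]], [25, [2.7, -0.7, 0], [0, 0, -0.05]], [25, [2.6, -0.8, 0], [0, 0, -0.05]], [25, [2.6, -0.9, 0], [0, 0, -0.05]], [25, [2.5, -1.0, 0], [0, 0, -0.05]], [25, [2.5, -1.2, 0], [0, 0, -0.05]]]
[[25, [2.4, -1.3, 0], [0, 0, -0.05]], [25, [2.4, -1.4, 0], [0, 0, -0.05]], [25, [2.3, -1.5, 0], [0, 0, -0.05]], [25, [2.2, -1.6, 0], [0, 0, -0.05]], [25, [2.1, -1.7, 0], [0, 0, -0.05]], [25, [2.0, -1.9, 0], [0, 0, -0.05]]]
[[25, [1.9, -2.0, 0], [0, 0, -0.05]], [25, [1.8, -2.0, 0], [0, 0, -0.05]], [25, [1.7, -2.1, 0], [0, 0, -0.05]], [25, [1.6, -2.2, 0], [0, 0, -0.05]], [25, [1.5, -2.3, 0], [0, 0, -0.05]], [25, [1.4, -2.4, 0], [0, 0, -0.05]]]
[[25, [1.3, -2.4, 0], [0, 0, -0.05]], [25, [1.2, -2.5, 0], [0, 0, -0.05]], [25, [1.0, -2.6, 0], [0, 0, -0.05]], [25, [0.9, -2.6, 0], [0, 0, -0.05]], [25, [0.8, -2.6, 0], [0, 0, -0.05]], [25, [0.6, -2.7, 0], [0, 0, -0.05]]]
[[25, [0.5, -2.7, 0], [0, 0, -0.05]], [25, [0.4, -2.7, 0], [0, 0, -0.05]]]
```

Emit:
arm_command(commands=[[25,[2.5,-0.3,0],[0,0,0]],[25,[2.5,-0.3,0],[0,0,0]],[25,[2.7,-0.5,0],[0,0,-0.05]],[25,[2.7,-0.7,0],[0,0,-0.05]],[25,[2.6,-0.8,0],[0,0,-0.05]]])

```text
clock: 13.57
eef_pos: [0.5216, 0.0064, 0.235]
tool_rot: [[0.259, 0.966, 0.0], [0.966, -0.259, 0.0], [0.0, 0.0, -1.0]]
ft_force: [-0.7, 0.1, -0.0]
finger_gap: 0.0214
```

Emit:
arm_command(commands=[[25,[2.6,-0.9,0],[0,0,-0.05]],[25,[2.5,-1.0,0],[0,0,-0.05]],[25,[2.5,-1.2,0],[0,0,-0.05]]])

```text
clock: 13.82
eef_pos: [0.5292, 0.0033, 0.235]
tool_rot: [[0.4, 0.917, 0.0], [0.917, -0.4, 0.0], [0.0, -0.0, -1.0]]
ft_force: [-0.5, 1.0, 0.6]
finger_gap: 0.0211
```

Emit:
arm_command(commands=[[25,[2.4,-1.3,0],[0,0,-0.05]],[25,[2.4,-1.4,0],[0,0,-0.05]],[25,[2.3,-1.5,0],[0,0,-0.05]]])

```text
clock: 14.07
eef_pos: [0.5363, -0.0009, 0.235]
tool_rot: [[0.532, 0.846, 0.0], [0.846, -0.532, 0.0], [0.0, 0.0, -1.0]]
ft_force: [-1.2, 1.4, -0.1]
finger_gap: 0.0213
```

Emit:
arm_command(commands=[[25,[2.2,-1.6,0],[0,0,-0.05]],[25,[2.1,-1.7,0],[0,0,-0.05]],[25,[2.0,-1.9,0],[0,0,-0.05]]])

```text
clock: 14.32
eef_pos: [0.542, -0.0057, 0.235]
tool_rot: [[0.653, 0.757, -0.002], [0.757, -0.653, 0.001], [-0.0, -0.002, -1.0]]
ft_force: [-5.5, 5.6, 7.3]
finger_gap: 0.0213
```

Emit:
arm_command(commands=[[25,[1.9,-2.0,0.7],[0,0,-0.05]],[25,[1.8,-2.0,0.7],[0,0,-0.05]]])

```text
clock: 14.48
eef_pos: [0.5457, -0.0097, 0.236]
tool_rot: [[0.725, 0.688, -0.002], [0.688, -0.725, 0.001], [-0.001, -0.002, -1.0]]
ft_force: [-1.4, 2.1, -2.3]
finger_gap: 0.0218
```

Emit:
arm_command(commands=[[25,[1.7,-2.1,0.6],[0,0,-0.05]],[25,[1.6,-2.2,0.3],[0,0,-0.05]]])

```text
clock: 14.65
eef_pos: [0.5492, -0.0141, 0.2369]
tool_rot: [[0.79, 0.613, -0.001], [0.613, -0.79, 0.001], [-0.001, -0.001, -1.0]]
ft_force: [-0.4, 2.1, -2.7]
finger_gap: 0.0211
```

Emit:
arm_command(commands=[[25,[1.5,-2.3,0],[0,0,-0.05]],[25,[1.4,-2.4,0],[0,0,-0.05]]])

```text
clock: 14.82
eef_pos: [0.5523, -0.0188, 0.2369]
tool_rot: [[0.848, 0.531, -0.001], [0.531, -0.848, 0.001], [-0.0, -0.001, -1.0]]
ft_force: [-0.7, 2.6, -1.2]
finger_gap: 0.0214
```

Run:
```python
from h import *
a=bot.read_camera("side")
cv2.imwrite("pics/s9.png",cv2.resize(a[160:280,260:370],None,fx=5,fy=5,interpolation=2))
```

```text
(no output)
```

View pics/s9.png

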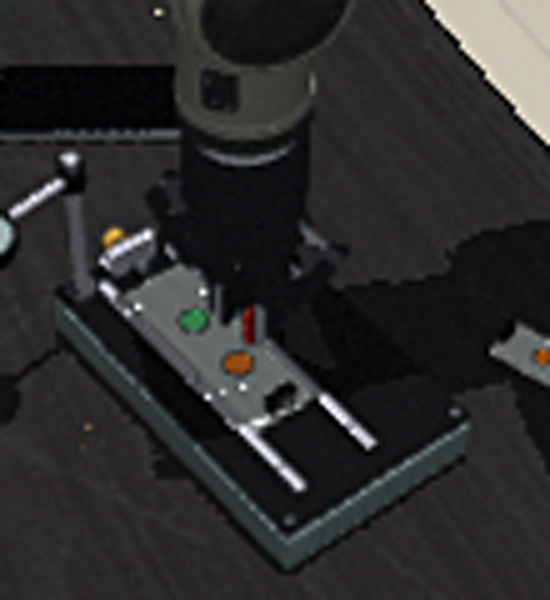

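Emit:
arm_command(commands=[[25,[1.3,-2.4,0],[0,0,-0.05]],[25,[1.2,-2.5,0],[0,0,-0.05]],[25,[1.0,-2.6,0],[0,0,-0.05]],[25,[0.9,-2.6,0],[0,0,-0.05]]])

```text
clock: 15.2
eef_pos: [0.5569, -0.0289, 0.2371]
tool_rot: [[0.936, 0.353, 0.0], [0.353, -0.936, 0.001], [0.001, -0.001, -1.0]]
ft_force: [0.8, 3.6, -0.7]
finger_gap: 0.0215
```

Emit:
arm_command(commands=[[25,[0.8,-2.6,0],[0,0,-0.05]],[25,[0.6,-2.7,0],[0,0,-0.05]],[25,[0,0,0],[0,0,0]]])

```text
clock: 15.45
eef_pos: [0.5584, -0.0347, 0.2372]
tool_rot: [[0.966, 0.258, 0.001], [0.258, -0.966, 0.0], [0.001, 0.0, -1.0]]
ft_force: [0.3, 0.7, -0.9]
finger_gap: 0.0215
```

Run:
```python
from h import *
a=bot.read_camera("side")
cv2.imwrite("pics/s10.png",cv2.resize(a[160:280,260:370],None,fx=5,fy=5,interpolation=2))
r=blobs(a,(262,185,355,278),(0,160,50),(6,255,255));print(r,[onz("side",[q[:2]],.0715) for q in r])
```

```text
[(np.float64(304.0), np.float64(222.0), 5)] [array([[ 0.56396894, -0.0292352 ,  0.0715    ]])]
```

View pics/s10.png

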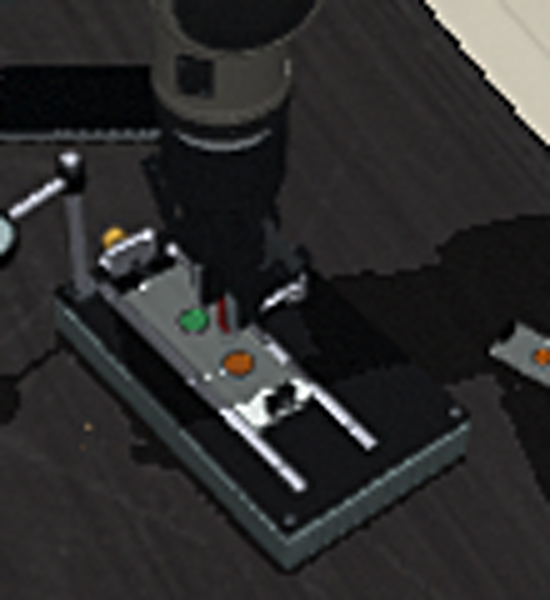

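Emit:
arm_command(commands=[[25,[0.3,-1.4,0],[0,0,-0.025]],[25,[0.3,-1.4,0],[0,0,-0.025]],[25,[0,0,0],[0,0,0]]])

```text
clock: 15.75
eef_pos: [0.5587, -0.0373, 0.2372]
tool_rot: [[0.978, 0.209, 0.0], [0.209, -0.978, 0.0], [0.0, -0.0, -1.0]]
ft_force: [-0.3, 3.2, 1.3]
finger_gap: 0.0212
```

Back the pad off the grip, open, lift and look.

Emit:
arm_command(commands=[[25,[-1,5,0],[0,0,0]],[40,[0,0,0],[0,0,0]],[40,[0,0,0],[0,0,0]],[40,[0,0,20],[0,0,0]],[40,[0,0,30],[0,0,0]],[40,[0,0,40],[0,0,0]],[40,[0,0,40],[0,0,0]],[40,[0,0,0],[0,0,0]]])

```text
clock: 16.42
eef_pos: [0.559, -0.0327, 0.3752]
tool_rot: [[0.977, 0.211, 0.014], [0.211, -0.978, -0.003], [0.013, 0.006, -1.0]]
ft_force: [1.5, -0.2, 0.5]
finger_gap: 0.0336
```

Emit:
arm_command(commands=[[40,[-30,25,10],[0,0,0]],[40,[-30,25,0],[0,0,0]],[40,[-30,25,0],[0,0,0]],[40,[-30,25,0],[0,0,0]],[40,[-20,30,0],[0,0,0]],[40,[0,30,0],[0,0,0]],[40,[0,30,0],[0,0,0]],[40,[0,0,0],[0,0,0]]])

```text
clock: 17.08
eef_pos: [0.417, 0.1611, 0.3774]
tool_rot: [[0.977, 0.214, 0.002], [0.214, -0.977, 0.001], [0.002, -0.001, -1.0]]
ft_force: [0.5, -0.2, 0.1]
finger_gap: 0.0343
```

Run:
```python
from h import *
b=bot.read_camera("top");a=bot.read_camera("side")
cv2.imwrite("pics/tf.png",b);cv2.imwrite("pics/sf.png",a)
cv2.imwrite("pics/s11.png",np.hstack([cv2.resize(a[180:280,260:350],None,fx=4.4,fy=4.4,interpolation=2),cv2.resize(b[150:250,255:340],None,fx=4.4,fy=4.4,interpolation=2)]))
for n,im,box in(("top",b,(255,155,345,220)),("side",a,(262,185,355,278))):
    for c,lo,hi in(("green",(45,80,50),(85,255,255)),("orange",(8,120,60),(24,255,255)),("red",(0,160,80),(6,255,255))):
        for q in blobs(im,box,lo,hi): print(n,c,q,onz(n,[q[:2]],.0715 if c=="red" else .052)[0].round(4))
```

```text
top green (np.float64(310.0), np.float64(177.0), 21) [ 0.574  -0.0465  0.052 ]
top orange (np.float64(337.4), np.float64(171.87), 15) [ 0.5904 -0.1342  0.052 ]
top orange (np.float64(295.91), np.float64(179.91), 22) [ 0.5646 -0.0014  0.052 ]
top red (np.float64(304.7), np.float64(181.2), 10) [ 0.5585 -0.0307  0.0715]
top red (np.float64(331.0), np.float64(204.5), 4) [ 0.4851 -0.1134  0.0715]
side green (np.float64(298.44), np.float64(223.56), 18) [ 0.5756 -0.0467  0.052 ]
side orange (np.float64(281.93), np.float64(206.93), 14) [ 0.5929 -0.1374  0.052 ]
side orange (np.float64(307.38), np.float64(232.19), 16) [ 0.566  -0.0016  0.052 ]
side red (np.float64(305.25), np.float64(219.08), 12) [ 0.555  -0.0385  0.0715]
side red (np.float64(304.78), np.float64(223.33), 9) [ 0.5642 -0.0231  0.0715]
```

View pics/s11.png

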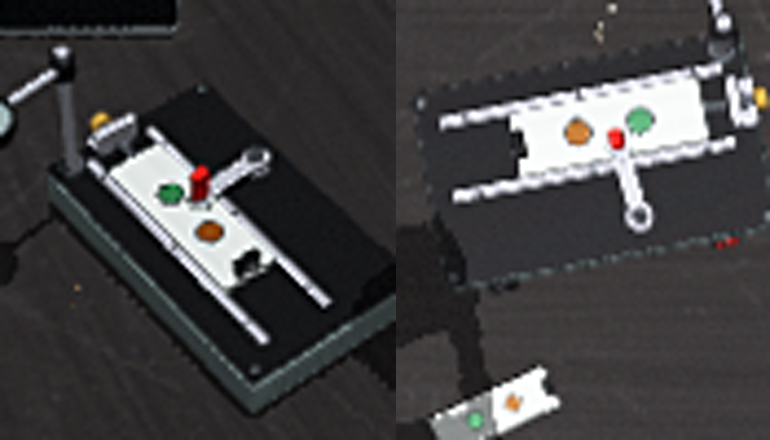

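Run:
```python
from h import *
a=cv2.imread("pics/top0.png");b=cv2.imread("pics/tf.png")
d=cv2.absdiff(a,b)[145:240,170:225].max(2);print("bystander diff px",(d>40).sum())
s=bot.read_state();print(s['clock'],s['ft_force']);print(bot.sign_off())
```

```text
bystander diff px 1362
17.1833 [-0.67825222 -0.79938063  0.56858431]
the job is handed in; nothing more can be done
None
```

Run:
```python
import cv2,numpy as np
a=cv2.imread("pics/sf.png");z=cv2.imread("pics/side0.png")
f=lambda i:cv2.resize(i[290:360,310:440],None,fx=3,fy=3)
cv2.imwrite("pics/by.png",np.hstack([f(z),f(a)]))
```

```text
(no output)
```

View pics/by.png

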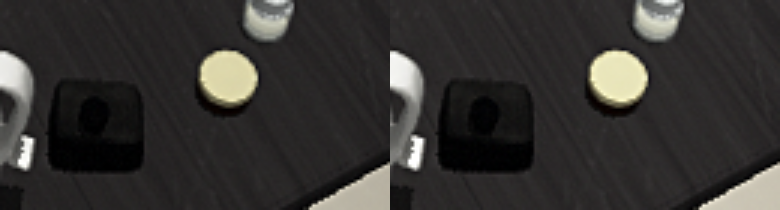

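The job is done and handed in at 17.2 s, with the arm clear of everything.

- **Clip off:** I swung the clip off to about 1.26 rad, pushing the grip from its side.
- **Slide to the stop:** I pushed the slide by its tab until the force rose sharply, from about 1 N to 6.7 N, and the tool stopped advancing. I held it there about 1 s at 5.4–5.8 N.
- **Clip back on:** I swung the clip back. Readings as the foot rode up the edge were about 8 N sideways and 7 N upward, so I let the tool rise about 2 mm with it, then backed off and lifted away.

Last checks:
- **Slide:** The amber window is at the same top-view pixel, (295.9, 179.9), as when the slide was held on the stop, so it did not move as the clip came back.
- **Clip:** The grip is within about 1 mm of its first position in the top view. The side view is less clear: the mask split the red grip into two blobs, so I did not use it for position.
- **Bystanders:** The flask, jar and vial look unchanged in the side view. My top-view difference check flagged changes there (1362 pixels), probably the arm or its shadow over that area. I did not look at that picture, and I made the side-view comparison only after handing in.
- **Amber window:** It lies about 9 mm to the left of the light window's estimated centre, within the 48 mm window. The stop screw's setting determines that position.

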